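# Tamp the press pot and shut its interlocked guard

### The job

Take the steel tamper by its black knob and press the blue sprung plate in the pot squarely down with it until the plate bottoms out and lies level. Stand the tamper upright back in its grey dish and let go of it, then push the orange guard along its rails over the pot until its tongue is fully home in the yellow interlock switch. Leave the two glass beakers where they stand.

Things in the scene. Friction and masses are not known exactly. Their poses are not given: they have to be found in the camera images.
- press_station: fixed press station: aluminium base plate 130 x 294 x 12 mm on the worktop, carrying the pot, two dark rails along its y, and the yellow switch at its -y end. Origin at its underside, 14 mm from its centre towards the switch and 30 mm from the pot's axis towards the guard; z up; its y axis runs along the rails, from the switch towards the parked guard. The dark rails reach 74 mm above the worktop at 52 to 58 mm either side of the middle, in x; the switch is 80 mm high.
- pot_mouth (a point): centre of the mouth of the open steel pot, level with its rim, 60 mm above the worktop; inside diameter 84 mm, outside 94 mm; axes as press_station
- plate_top (a point): centre of the upper face of the blue round plate inside the pot (77 mm across, 8 mm thick); z is normal to the plate. It starts 16 to 20 mm below the rim, tilted by up to 6 degrees about any level axis; bottomed out its top is 36 mm below the rim. It rocks about its centre and stays at the tilt it is left at; a flat face pressed on it squarely levels it
- plate (a joint): how far the plate has been pushed down, m: 0 up, 0.020 bottomed out. Its spring and its seal resist with about 9.5 N at the top to 13 N at the bottom; the seal then holds it where it is left
- tamper_knob (a point): centre of the loose tamper's black square knob (34 x 34 x 44 mm high, sides along its x and y), the place to grasp it. The tamper weighs about 0.3 kg, is 104 mm high in all: round flat steel foot of 74 mm diameter and 12 mm thickness, an 18 mm neck, then the knob. The knob's centre is 82 mm above the foot's underside
- tamper_foot (a point): centre of the flat underside of the tamper's foot; z points up along the tamper
- dish_floor (a point): centre of the inner floor of the fixed round grey dish in which the tamper stands at the start; the floor is 4 mm above the worktop, 94 mm in diameter, its rim 10 mm above the worktop; the dish is 102 mm across
- guard_tab (a point): centre of the black upright push tab on the orange sliding guard plate; the tab is 60 mm wide in x, 12 mm thick in y and stands from 70 to 111 mm above the worktop; axes as press_station, and the guard moves towards the station's -y to shut. The orange plate is 101 x 100 mm, 64 to 70 mm above the worktop; shut, it covers the pot with the tab over the pot's axis
- guard (a joint): how far the guard has slid from its parked end, m: 0 at the parked end (it starts at up to 0.012), 0.135 fully shut with its steel tongue home in the switch. It takes about 2 N to push and stays where it is left
- switch_slot (a point): mouth of the slot in the yellow interlock switch, 68 mm above the worktop, which the guard's flat steel tongue enters
- beaker_10: small glass beaker with leaves, 50 x 55 x 62 mm, to be left alone; origin at the centre of its underside
- beaker_14: small glass beaker with leaves, 50 x 55 x 62 mm, to be left alone; origin at the centre of its underside
Mind the look-alikes: they are no part of the job. What is shaped like the part that bears tamper_knob but brown is not meant.

How it is judged:
By the outcome, as a careful person would: the job done as asked, in the order asked, and still so for the second after the job is handed in, with the robot touching nothing.
It also fails if it takes over 61 s, if anything falls off the work surface, if the arm or the gripper's body presses on something with over 40 N, if the wrist force passes 120 N, or if a joint passes its speed limit or range.

### The arm

A 6-joint arm with a two-finger parallel gripper is mounted at the origin on a cart in front of the work surface, level with it; the furniture and walls round the work are solid. World frame = base frame: x ahead of the robot, y to its left, z up, the work surface at z = 0. Lengths are in m, angles in degrees, forces in N, time in s.
With the tool pointing down it reaches from about 0.25 to 0.725 m from the base axis. Payload 9.7 kg.
Tool frame: the origin (TCP) lies at the very end of the fingers, on their centre line; the grasp point (between the pads) lies 19 mm behind it; z points along the fingers, y is the line along which they close (so a half turn about z gives the same grasp; the last joint's range is limited). The gripper opens to 85 mm and grips with 20 to 120 N. Pads are 22 mm wide; open, the fingers measure 114 mm over their backs; the gripper's body (76 mm by 85 mm) begins 54 mm behind the grasp point. The pads swing forward as they close: fully open they stand 13 mm farther back than shut.
Start: joints at [72.594, 4.979, 10.078, 95.1, 0, 90], TCP at [0.165, 0.525, 0.207] pointing down, gripper open.
Joint ranges: [-179.16, 179.16], [-48.56, 103.87], [-65.8, 70.77], [-126.05, 130.52], [-82.76, 87.17], [-180, 180]. Speed limits (degrees/s): [127.2, 127.2, 147.25, 180, 180, 180].

### API

Orientations are given as [roll, pitch, yaw] about the fixed x, y, z axes, in that order (R = Rz(yaw) Ry(pitch) Rx(roll)).
In Python, from workcell import bot gives the robot as it stands.
- The arm moves only by the tool arm_command, never from a script. Its argument "series" is a list of rows, each a list of 4 numbers: the shift along the tool's x, y, z in m, then the turn about the tool's z in rad. A call has exactly 5 rows; each row is the pose to reach, as a shift and turn from the pose commanded when the call began, along the tool's axes at that moment; what a row does not reach only later rows make up. A row lasts 1/10 s, in which the tool goes at most 50 mm and 8.59 degrees, less where a joint would pass 70% of its speed; a pose out of reach is approached as far as the arm can. A call with a gripper value outside its range is refused whole. "hand" is the finger opening in m, from 0 to 0.0854, set as the call begins (left out, the last holds). The fingers move at their own pace and stop on an object; "grip_force" is the grip in N (left out, the last holds). Time passes only in rows, so rows that repeat a pose let the fingers close, or fill a call up. It gives the time, the measured TCP pose, the force, the opening and the grip force at its end, in the units of the state.
- bot.get_obs(): the state, without advancing time (a new reading comes with each control period).
- bot.camera(name): name is "side" or "top" or "wrist"; returns a dict with "color" (400x640x3 uint8, blue, green, red), "camera_matrix" (3x3 intrinsics, pixels), "xyz" and "orientation" of the camera in the world; the wrist camera has in their place "T_tool_cam" (4x4, takes a point from camera to tool coordinates, whose origin is the TCP and whose axes are the flange's). Camera axes: x right, y up, looking along -z (the intrinsics and any distortion apply to the point x, -y, -z); pixel columns grow to the right and rows downward; lengths in m; the calibration is good to about 2 mm. A picture is of the moment at which its call begins: read the wrist's pose just before it. There is no depth.
- bot.job_done(): hands the job in; it is judged then, once.
Trained networks look in the newest picture that a camera, given by its name, has taken for a name from the list of things; names that differ only in an ending like _2 or _b are one class to them, and where a whole thing is asked for, a point or a joint stands for the part that bears it (a point fixed in the world has none). Each returns a list of dicts, best first, with "confidence" (0 to 1); they miss things now and then, are a little off and sometimes report something else, mostly with a low value. They report only what shows in the picture. A call takes as long as a camera call. They do not tell look-alikes from the thing itself.
- bot.find_in(camera, target): "location" ([column, row] in pixels, amid what is visible of it).
- bot.mark_of(camera, target): "location" ([column, row] in pixels: a listed point, or the origin of a listed thing).
The state is a dict: "time": time; "q": joint angles; "qd": joint speeds; "joint_efforts": joint torques, N m; "ee_pos": TCP position; "tcp_rot": TCP orientation; "wrist_force": force on the tool from outside, world axes, zero at the start; "torque": the same for the moment, N m; "opening": finger opening in m; "grasp_force": force on a finger pad.
Only numpy, scipy, OpenCV 4.12 (cv2) and the standard library are available. Lean on these libraries where they do the work, as an engineer would, in place of code of your own. Each camera call takes 0.05 s, during which the arm holds its last target. There are 200 camera calls.

## Working session

There is one attempt and no reset: what is moved stays moved. The work goes in short steps, Python scripts to look and compute and a tool call to move; the robot and the scene stay as the last step left them, time stands still between calls to the robot, and variables do not carry over. Pictures are saved under pics/ and viewed, at most 14 in all, crops included, and the job is handed in when it is done.

Besides the shell and the picture viewer there is one more tool, called in YAML: its name, and indented under it one key for each argument. arm_command: Moves the arm, as the interface text tells. Its arguments: {"type":"object","properties":{"series":{"type":"array"},"hand":{"type":"number"},"grip_force":{"type":"number"}},"required":["series"]}

```bash
mkdir -p pics
cat > h.py <<'E'
import numpy as np, cv2
from scipy.spatial.transform import Rotation as R
from workcell import bot
NAMES=["press_station","pot_mouth","plate_top","tamper_knob","tamper_foot","dish_floor","guard_tab","switch_slot","beaker_10","beaker_14"]
def rotm(o):
    o=np.array(o,float)
    if o.shape==(3,3): return o
    if o.size==4: return R.from_quat(o).as_matrix()
    return R.from_euler('xyz',o,degrees=True).as_matrix()
def cam(name):
    s=bot.get_obs(); c=bot.camera(name); K=np.array(c["camera_matrix"])
    if "T_tool_cam" in c:
        T=np.eye(4);T[:3,:3]=rotm(s["tcp_rot"]);T[:3,3]=s["ee_pos"];T=T@np.array(c["T_tool_cam"]);Rc,p=T[:3,:3],T[:3,3]
    else: Rc,p=rotm(c["orientation"]),np.array(c["xyz"])
    return c,K,Rc,p
def ray(px,v):
    c,K,Rc,p=v
    d=c.get("distortion"); 
    u=cv2.undistortPoints(np.array([[px]],float),K,None if d is None else np.array(d,float))[0,0]
    return p,Rc@np.array([u[0],-u[1],-1])
def atz(px,v,z):
    p,d=ray(px,v); return p+d*(z-p[2])/d[2]
E
python3 - <<'E'
from h import *
print(bot.get_obs())
ims=[]
for n in ["top","side","wrist"]:
    v=cam(n); print(n,[k for k in v[0]],v[1].tolist(),v[3],v[0].get("orientation"))
    cv2.imwrite(f"pics/{n}0.png",v[0]["color"])
    for t in NAMES:
        print(t,[(np.round(r["location"]).tolist(),round(r["confidence"],2)) for r in bot.mark_of(n,t)[:3]])
E
```

```text
{'time': 0.0, 'q': array([ 7.25927683e+01,  5.01028933e+00,  1.00329542e+01,  9.50981430e+01,
       -5.67538803e-04,  9.00002995e+01]), 'qd': array([ 0.06146499, -0.02510851,  0.03201463, -0.03032421, -0.06559098,
        0.02999695]), 'joint_efforts': array([ 4.67057434e-04, -5.20391679e+01,  4.64804184e+01,  1.62232993e-02,
        4.77089941e-05,  9.84332274e-06]), 'ee_pos': array([0.16446339, 0.52456102, 0.20587743]), 'tcp_rot': array([-1.79924522e+02,  5.67932906e-04,  1.62592469e+02]), 'wrist_force': array([0.24033154, 0.49575931, 0.10030519]), 'torque': array([0.00733637, 0.02049857, 0.01007397]), 'grasp_force': 0.0, 'opening': 0.08542339905136967}
top ['color', 'camera_matrix', 'xyz', 'orientation'] [[412.3178669440708, 0.0, 327.55244285958236], [0.0, 412.3178669440708, 200.2197980658575], [0.0, 0.0, 1.0]] [ 0.24875801 -0.29899194  0.93468688] [ 10.54436471   0.77487075 -90.05776776]
press_station [([284.0, 153.0], 0.69)]
pot_mouth [([298.0, 143.0], 0.9)]
plate_top [([298.0, 144.0], 0.66)]
tamper_knob [([251.0, 206.0], 0.96), ([408.0, 272.0], 0.85), ([310.0, 217.0], 0.82)]
t
[... 809 characters left out ...]
, 204.0], 0.91), ([239.0, 274.0], 0.86), ([299.0, 179.0], 0.74)]
dish_floor [([297.0, 202.0], 0.74)]
guard_tab [([352.0, 135.0], 0.63), ([296.0, 207.0], 0.6)]
switch_slot [([369.0, 186.0], 0.61)]
beaker_10 [([312.0, 276.0], 0.92), ([348.0, 136.0], 0.61), ([363.0, 278.0], 0.58)]
beaker_14 [([312.0, 276.0], 0.92), ([348.0, 136.0], 0.61), ([363.0, 278.0], 0.58)]
wrist ['color', 'camera_matrix', 'T_tool_cam'] [[318.78660057710124, 0.0, 316.3125944523607], [0.0, 318.78660057710124, 201.74911989235574], [0.0, 0.0, 1.0]] [0.09313196 0.548109   0.37395414] None
press_station []
pot_mouth []
plate_top []
tamper_knob []
tamper_foot []
dish_floor []
guard_tab []
switch_slot []
beaker_10 []
beaker_14 []
```

View pics/top0.png

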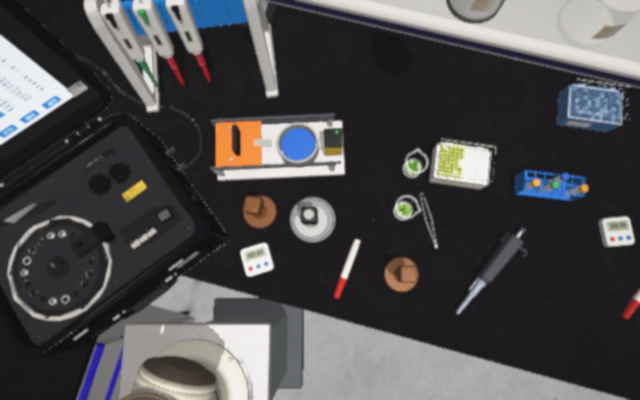

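View pics/side0.png

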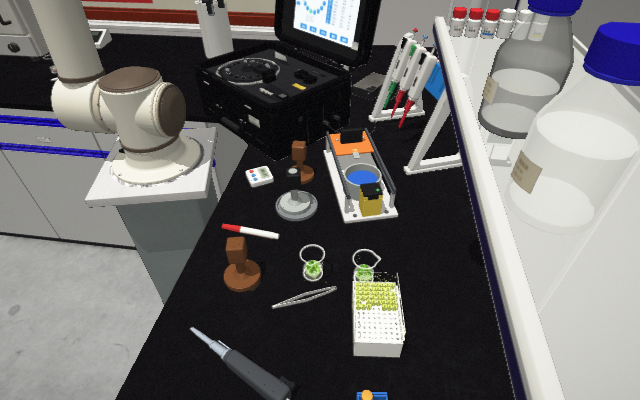

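Run:
```python
from h import *
v=cam("top")
for n,p,z in [("station",(284,153),0),("pot",(298,143),.06),("knob251",(251,206),.086),("knob408",(408,272),.086),("knob310",(310,217),.086),("foot314",(314,222),.004),("dish",(312,218),.004),("tab",(234,139),.09),("switch",(323,136),.068),("b1",(410,170),0),("b2",(403,211),0)]:
    print(n,atz(p,v,z).round(3))
v=cam("side")
for n,p,z in [("station",(359,182),0),("pot",(363,176),.06),("knob237",(237,248),.086),("knob293",(293,176),.086),("knob297",(297,150),.086),("foot295",(295,204),.004),("tab",(352,135),.09),("sw",(369,186),.068),("b",(312,276),0),("b",(363,278),0)]:
    print(n,atz(p,v,z).round(3))
```

```text
station [ 0.536 -0.184  0.   ]
pot [ 0.541 -0.222  0.06 ]
knob251 [ 0.395 -0.127  0.086]
knob408 [ 0.258 -0.45   0.086]
knob310 [ 0.371 -0.251  0.086]
foot314 [ 0.372 -0.256  0.004]
dish [ 0.381 -0.251  0.004]
tab [ 0.541 -0.087  0.09 ]
switch [ 0.554 -0.278  0.068]
b1 [ 0.494 -0.479  0.   ]
b2 [ 0.397 -0.459  0.   ]
station [ 0.55  -0.178  0.   ]
pot [ 0.547 -0.23   0.06 ]
knob237 [ 0.259 -0.448  0.086]
knob293 [ 0.378 -0.242  0.086]
knob297 [ 0.394 -0.136  0.086]
foot295 [ 0.378 -0.248  0.004]
tab [ 0.543 -0.091  0.09 ]
sw [ 0.55  -0.278  0.068]
b [ 0.398 -0.465  0.   ]
b [ 0.499 -0.482  0.   ]
```

The top picture shows the lookalikes as brown tampers at (258,210) and (403,273). The black-knobbed steel tamper stands in the grey dish at (308,214). The station has the pot at (298,143), the orange guard's tab at (236,139) and the switch at about (332,140). The beakers are at (414,162) and (405,208). The side view agrees: black knob at (293,174), brown ones at (237,248) and (298,150). I choose the knob at top (310,217), side (293,176), and move above it for a close look.

arm_command:
  series:
    - [-0.03,-0.036,-0.012,0]
    - [-0.06,-0.072,-0.024,0]
    - [-0.09,-0.108,-0.036,0]
    - [-0.12,-0.144,-0.048,0]
    - [-0.15,-0.18,-0.06,0]
  hand: 0.085

```text
time: 2.25
ee_pos: [0.254, 0.3065, 0.2671]
tcp_rot: [180.0, 0.0, 162.6]
wrist_force: [0.5, 1.1, -0.1]
opening: 0.0849
grasp_force: 0.0
```

arm_command:
  series:
    - [-0.03,-0.037,0,0]
    - [-0.06,-0.074,0,0]
    - [-0.09,-0.111,0,0]
    - [-0.12,-0.148,0,0]
    - [-0.15,-0.185,0,0]

```text
time: 2.75
ee_pos: [0.3418, 0.0849, 0.2669]
tcp_rot: [180.0, 0.1, 162.6]
wrist_force: [0.6, 0.4, 0.4]
opening: 0.085
grasp_force: 0.0
```

arm_command:
  series:
    - [-0.03,-0.037,0,0]
    - [-0.06,-0.074,0,0]
    - [-0.09,-0.111,0,0]
    - [-0.12,-0.148,0,0]
    - [-0.15,-0.185,0,0]

```text
time: 3.25
ee_pos: [0.4296, -0.1369, 0.2668]
tcp_rot: [180.0, 0.0, 162.6]
wrist_force: [0.5, 1.5, -0.5]
opening: 0.0851
grasp_force: 0.0
```

arm_command:
  series:
    - [-0.02,-0.025,0,0]
    - [-0.04,-0.05,0,0]
    - [-0.06,-0.071,0,0]
    - [-0.06,-0.071,0,0]
    - [-0.06,-0.071,0,0]

```text
time: 3.75
ee_pos: [0.4653, -0.2207, 0.2662]
tcp_rot: [180.0, -0.1, 162.5]
wrist_force: [0.4, 0.1, -0.3]
opening: 0.0853
grasp_force: 0.0
```

Run:
```python
from h import *
s=bot.get_obs(); print(s["time"],s["ee_pos"],s["tcp_rot"],s["q"].round(1))
v=cam("wrist"); cv2.imwrite("pics/w1.png",v[0]["color"])
Z=dict(press_station=0,pot_mouth=.06,plate_top=.042,tamper_knob=.086,tamper_foot=.004,dish_floor=.004,guard_tab=.0905,switch_slot=.068,beaker_10=0,beaker_14=0)
for t in NAMES:
    for r in bot.mark_of("wrist",t)[:3]: print(t,np.round(r["location"],1),round(r["confidence"],2),atz(r["location"],v,Z[t]).round(4))
```

```text
3.75 [ 0.46531682 -0.22065318  0.26618292] [ 1.79985752e+02 -5.80345011e-02  1.62532474e+02] [-25.4   2.   13.7 101.7   0.   -7.9]
press_station [353.8 203.7] 0.94 [ 0.5404 -0.1873  0.    ]
pot_mouth [336.3 228. ] 0.89 [ 0.5444 -0.2182  0.06  ]
plate_top [332.8 224.6] 0.65 [ 0.5457 -0.2223  0.042 ]
tamper_knob [262.5 101.1] 0.93 [ 0.375 -0.25   0.086]
tamper_knob [379.7  91.5] 0.85 [ 0.4024 -0.1314  0.086 ]
tamper_knob [35.7 45.5] 0.72 [ 0.2582 -0.4461  0.086 ]
tamper_foot [275.5 102.2] 0.83 [ 0.3768 -0.2469  0.004 ]
tamper_foot [92.  55.9] 0.81 [ 0.2572 -0.4448  0.004 ]
guard_tab [441.2 202.5] 0.89 [ 0.538  -0.095   0.0905]
switch_slot [293.6 247.6] 0.7 [ 0.5505 -0.2764  0.068 ]
beaker_10 [133.5 167.6] 0.96 [ 0.399  -0.4629  0.    ]
beaker_10 [154.  236.6] 0.83 [ 0.501  -0.4815  0.    ]
beaker_14 [133.5 167.6] 0.96 [ 0.399  -0.4629  0.    ]
beaker_14 [154.  236.6] 0.83 [ 0.501  -0.4815  0.    ]
```

View pics/w1.png

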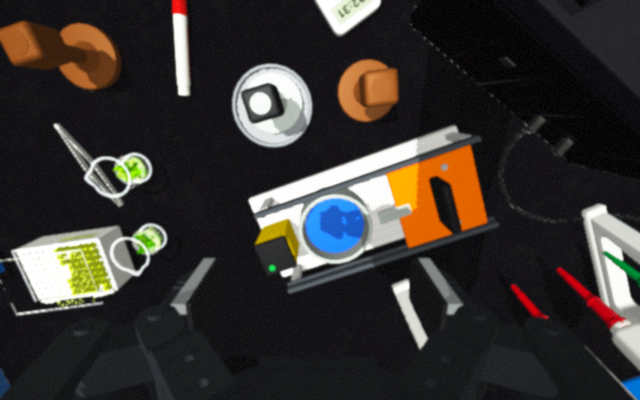

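The wrist view shows the black square knob at (263,102) over the steel foot and grey dish. The brown ones at (380,88) and (30,45) are clearly lookalikes. Next I measure the knob yaw, station yaw and pot circle.

Run:
```python
from h import *
v=cam("wrist"); im=v[0]["color"]
g=cv2.cvtColor(im,cv2.COLOR_BGR2GRAY)
# knob dark blob
m=((g<75)*255).astype(np.uint8); x0,y0=238,78
roi=m[y0:y0+50,x0:x0+52]
cs,_=cv2.findContours(roi,cv2.RETR_EXTERNAL,cv2.CHAIN_APPROX_NONE)
for c in sorted(cs,key=cv2.contourArea)[-2:]:
    r=cv2.minAreaRect(c+np.array([x0,y0])); b=cv2.boxPoints(r)
    B=np.array([atz(p,v,.108)[:2] for p in b]); print("knob box",r,B.round(4).tolist(),[(np.degrees(np.arctan2(*(B[(i+1)%4]-B[i])[::-1]))%90).round(1) for i in range(4)],np.linalg.norm(np.diff(B,axis=0),axis=1).round(4))
# white disc on top
# blue plate + pot outer
hsv=cv2.cvtColor(im,cv2.COLOR_BGR2HSV)
b=cv2.inRange(hsv,(100,120,60),(125,255,255)); b[:, :280]=0;b[:,400:]=0;b[:180]=0;b[270:]=0
c=max(cv2.findContours(b,cv2.RETR_EXTERNAL,cv2.CHAIN_APPROX_NONE)[0],key=cv2.contourArea)
e=cv2.fitEllipse(cv2.convexHull(c)); print("plate",e,atz(e[0],v,.042))
o=cv2.inRange(hsv,(5,150,120),(22,255,255)); o[:140]=0
c=max(cv2.findContours(o,cv2.RETR_EXTERNAL,cv2.CHAIN_APPROX_NONE)[0],key=cv2.contourArea)
r=cv2.minAreaRect(c);B=np.array([atz(p,v,.07)[:2] for p in cv2.boxPoints(r)]);print("guard",B.round(4).tolist(),[(np.degrees(np.arctan2(*(B[(i+1)%4]-B[i])[::-1]))%90).round(1) for i in range(4)])
k=cv2.resize(im[60:290,225:505],None,fx=2.6,fy=2.6,interpolation=cv2.INTER_CUBIC); cv2.imwrite("pics/c1.png",k)
```

```text
knob box ((238.0, 78.5), (1.0, 0.0), -90.0) [[0.3505, -0.2618], [0.3505, -0.2618], [0.3497, -0.2614], [0.3497, -0.2614]] [np.float64(0.0), np.float64(68.5), np.float64(0.0), np.float64(68.5)] [0.     0.0009 0.    ]
knob box ((262.7018127441406, 102.33944702148438), (33.8112678527832, 36.0142707824707), 73.3007583618164) [[0.3616, -0.2635], [0.3628, -0.2285], [0.3938, -0.2294], [0.393, -0.2654]] [np.float64(88.2), np.float64(88.4), np.float64(88.6), np.float64(86.5)] [0.035  0.0311 0.036 ]
plate ((333.9218444824219, 225.0274658203125), (54.264034271240234, 59.2618293762207), 79.67390441894531) [ 0.54723634 -0.22058551  0.042     ]
guard [[0.4897, -0.146], [0.4878, -0.0448], [0.5884, -0.0313], [0.5933, -0.1401]] [np.float64(1.1), np.float64(7.6), np.float64(2.6), np.float64(3.3)]
```

View pics/c1.png

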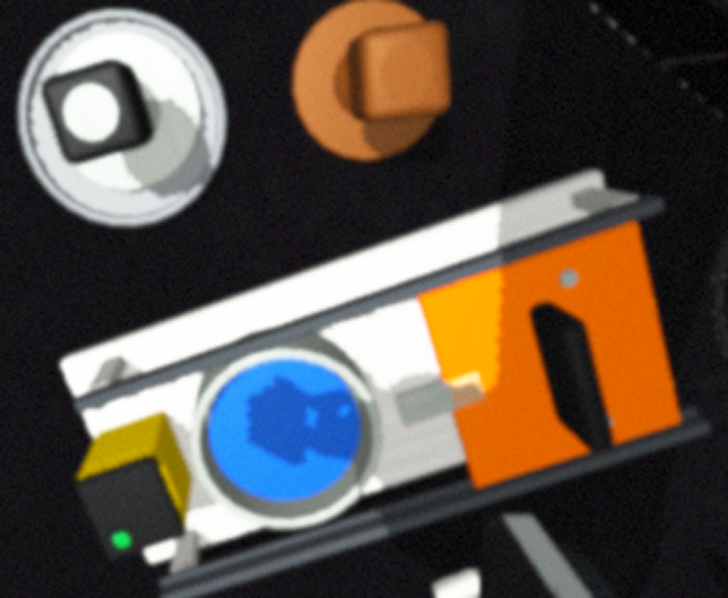

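arm_command:
  series:
    - [0.025,-0.017,0.02,-0.07]
    - [0.05,-0.034,0.05,-0.14]
    - [0.077,-0.052,0.08,-0.21]
    - [0.077,-0.052,0.116,-0.27]
    - [0.077,-0.052,0.116,-0.27]

```text
time: 4.85
ee_pos: [0.374, -0.2459, 0.1467]
tcp_rot: [179.8, -0.3, 178.0]
wrist_force: [0.6, 0.0, -0.2]
opening: 0.0852
grasp_force: 0.0
```

Run:
```python
from h import *
s=bot.get_obs(); print(s["time"],s["ee_pos"],s["tcp_rot"])
v=cam("wrist"); im=v[0]["color"]; cv2.imwrite("pics/w2.png",im)
for t,z in dict(tamper_knob=.086,tamper_foot=.004,dish_floor=.004,pot_mouth=.06,guard_tab=.0905).items():
    for r in bot.mark_of("wrist",t)[:2]: print(t,np.round(r["location"],1),round(r["confidence"],2),atz(r["location"],v,z).round(4))
```

```text
4.85 [ 0.37401368 -0.24593101  0.14671857] [179.81854447  -0.29031345 178.04277847]
tamper_knob [307.8 212.4] 0.95 [ 0.3776 -0.2516  0.086 ]
tamper_knob [461.8 232.1] 0.63 [ 0.3978 -0.1334  0.086 ]
tamper_foot [87.4 63.1] 0.77 [ 0.2571 -0.4463  0.004 ]
tamper_foot [424.2 200. ] 0.62 [ 0.3963 -0.1357  0.004 ]
pot_mouth [348.7 364.8] 0.56 [ 0.5466 -0.2188  0.06  ]
guard_tab [494.3 380.9] 0.76 [ 0.5395 -0.0927  0.0905]
```

View pics/w2.png

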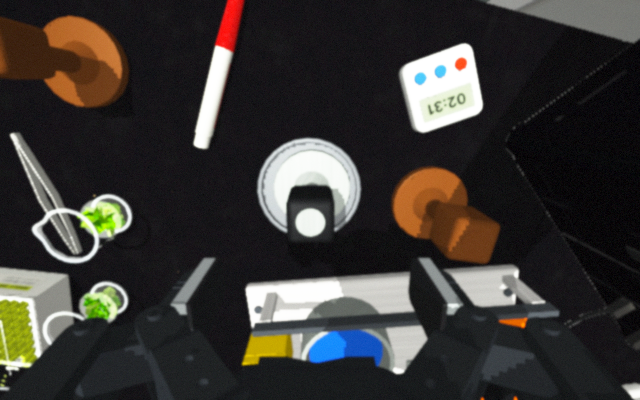

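The close view confirms the black knob, with its top at (310,215) and sides square to the fingers. I lower and grasp it.

arm_command:
  series:
    - [-0.003,-0.004,0.02,0]
    - [-0.003,-0.004,0.05,0]
    - [-0.003,-0.004,0.08,0]
    - [-0.003,-0.004,0.08,0]
    - [-0.003,-0.004,0.08,0]

```text
time: 5.65
ee_pos: [0.3797, -0.2511, 0.0718]
tcp_rot: [-180.0, 0.0, 178.1]
wrist_force: [0.7, 0.0, 1.2]
opening: 0.0848
grasp_force: 0.0
```

arm_command:
  series:
    - [0,0,0,0]
    - [0,0,0,0]
    - [0,0,0,0]
    - [0,0,0,0]
    - [0,0,0,0]
  hand: 0.02
  grip_force: 70

```text
time: 6.15
ee_pos: [0.3797, -0.2511, 0.0718]
tcp_rot: [-180.0, 0.1, 178.1]
wrist_force: [0.4, 2.4, 6.1]
opening: 0.0323
grasp_force: 70.0
```

arm_command:
  series:
    - [0,0,0,0]
    - [0,0,0,0]
    - [0,0,0,0]
    - [0,0,0,0]
    - [0,0,0,0]

```text
time: 6.65
ee_pos: [0.3797, -0.2511, 0.0717]
tcp_rot: [-180.0, 0.1, 178.1]
wrist_force: [-0.7, 2.6, 6.2]
opening: 0.0317
grasp_force: 70.0
```

arm_command:
  series:
    - [0,0,-0.02,0]
    - [0,0,-0.04,0]
    - [0,0,-0.07,0]
    - [0,0,-0.1,0]
    - [0,0,-0.1,0]

```text
time: 7.15
ee_pos: [0.3804, -0.2518, 0.1743]
tcp_rot: [-179.8, 0.3, 178.1]
wrist_force: [0.5, -0.6, -3.2]
opening: 0.0321
grasp_force: 70.8
```

arm_command:
  series:
    - [-0.035,0.007,0,0]
    - [-0.075,0.016,0,0]
    - [-0.115,0.025,0,0]
    - [-0.145,0.032,0,0]
    - [-0.165,0.036,0,0]

```text
time: 7.65
ee_pos: [0.5469, -0.2197, 0.1684]
tcp_rot: [179.9, -0.1, 178.1]
wrist_force: [-0.2, -0.4, -3.0]
opening: 0.0319
grasp_force: 70.7
```

arm_command:
  series:
    - [0,0,0,0]
    - [0,0,0,0]
    - [0,0,0,0]
    - [0,0,0,0]
    - [0,0,0,0]

```text
time: 8.15
ee_pos: [0.5448, -0.2209, 0.171]
tcp_rot: [-180.0, 0.0, 178.0]
wrist_force: [-0.0, 0.2, -3.4]
opening: 0.0321
grasp_force: 70.7
```

Run:
```python
from h import *
s=bot.get_obs(); print(s["time"],s["ee_pos"],s["tcp_rot"],s["wrist_force"])
fz=s["ee_pos"][2]-.0677
ims=[]
for n in ["wrist","side","top"]:
    v=cam(n); im=v[0]["color"]; ims.append(im)
    for t,z in dict(tamper_knob=fz+.082,tamper_foot=fz,pot_mouth=.06,plate_top=.042).items():
        for r in bot.mark_of(n,t)[:2]: print(n,t,np.round(r["location"],1),round(r["confidence"],2),atz(r["location"],v,z).round(4))
a=cv2.resize(ims[1][90:250,260:460],None,fx=2,fy=2,interpolation=cv2.INTER_CUBIC)
b=cv2.resize(ims[0][80:400,150:550],None,fx=1,fy=1)
cv2.imwrite("pics/m3.png",np.hstack([a,b]))
```

```text
8.15 [ 0.544831   -0.22089182  0.1709652 ] [-1.79987498e+02  2.89342685e-02  1.78024271e+02] [-0.01905732  0.16026593 -3.37255934]
wrist tamper_knob [313.5 246.4] 0.98 [ 0.5418 -0.2215  0.1853]
wrist tamper_foot [403.3  20.9] 0.88 [ 0.4204 -0.1587  0.1033]
wrist tamper_foot [318.2 200.1] 0.69 [ 0.5414 -0.2186  0.1033]
side tamper_knob [363.1 129.6] 0.86 [ 0.5402 -0.2219  0.1853]
side tamper_knob [298.4 147.3] 0.8 [ 0.3925 -0.2737  0.1853]
side tamper_foot [239.5 275.8] 0.96 [ 0.27   -0.5275  0.1033]
side tamper_foot [298.6 175.7] 0.89 [ 0.3898 -0.2644  0.1033]
side pot_mouth [360.8 175.5] 0.7 [ 0.5417 -0.227   0.06  ]
side plate_top [359.7 179. ] 0.73 [ 0.5419 -0.2179  0.042 ]
top tamper_knob [407.1 272.3] 0.94 [ 0.2568 -0.431   0.1853]
top tamper_knob [252.5 206.7] 0.64 [ 0.3766 -0.1503  0.1853]
top tamper_foot [402.2 275.3] 0.87 [ 0.2519 -0.4355  0.1033]
top tamper_foot [257.5 210.9] 0.66 [ 0.3818 -0.1445  0.1033]
top pot_mouth [294.1 142.9] 0.6 [ 0.5412 -0.2133  0.06  ]
top plate_top [294.4 143.3] 0.72 [ 0.5462 -0.2122  0.042 ]
```

View pics/m3.png

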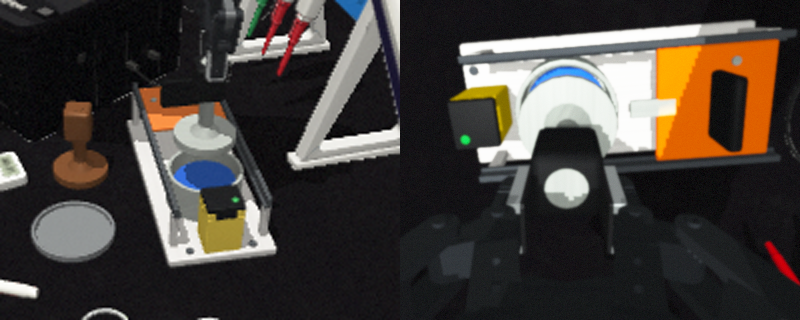

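```bash
cat > fit.py <<'E'
from h import *
A=np.linspace(0,2*np.pi,240,endpoint=False)
def proj(P,v):
    c,K,Rc,p=v; q=(P-p)@Rc; return np.c_[K[0,0]*q[:,0]/-q[:,2]+K[0,2], K[1,1]*-q[:,1]/-q[:,2]+K[1,2]]
def score(im,v,x,y,circs):
    s=0
    for r,z,arc in circs:
        a=A if arc is None else A[np.cos(A-arc[0])>arc[1]]
        def samp(rr):
            u=proj(np.c_[x+rr*np.cos(a),y+rr*np.sin(a),0*a+z],v).astype(np.float32)
            return cv2.remap(im,u[:,0][None],u[:,1][None],cv2.INTER_LINEAR).astype(float)[0]
        s+=np.median(np.abs(samp(r+.0015)-samp(r-.0015)).sum(-1)) if 0 else np.mean(np.minimum(np.abs(samp(r+.0015)-samp(r-.0015)).sum(-1),80))
    return s
def fit(im,v,x0,y0,circs,w=.010):
    im=cv2.GaussianBlur(im,(3,3),0)
    g=[(score(im,v,x0+i,y0+j,circs),x0+i,y0+j) for i in np.arange(-w,w+1e-9,.0005) for j in np.arange(-w,w+1e-9,.0005)]
    g.sort(reverse=True); t=np.array(g[:8]); return t[:,1:].mean(0).round(4),t[:,1:].std(0).round(4),t[0,0].round(1),np.median([q[0] for q in g]).round(1)
E
python3 - <<'E'
from fit import *
s=bot.get_obs(); fz=s["ee_pos"][2]-.0677
pot=[(.047,.06,None),(.042,.06,None)]
vs=cam("side"); vt=cam("top"); vw=cam("wrist")
print("side pot",fit(cv2.imread("pics/side0.png"),vs,.544,-.221,pot))
print("top pot",fit(cv2.imread("pics/top0.png"),vt,.544,-.221,pot))
T=np.eye(4);T[:3,:3]=rotm([179.9858,-.058,162.532]);T[:3,3]=[.46532,-.22065,.26618];T=T@np.array(vw[0]["T_tool_cam"])
print("w1 pot",fit(cv2.imread("pics/w1.png"),(None,vw[1],T[:3,:3],T[:3,3]),.544,-.221,pot))
print("w now pot",fit(vw[0]["color"],vw,.544,-.221,[(.047,.06,(0,.2))]))
print("w now foot",fit(vw[0]["color"],vw,.5415,-.2195,[(.037,fz+.012,(0,-.3))]))
print("side foot",fit(vs[0]["color"],vs,.5415,-.2195,[(.037,fz+.012,None),(.037,fz,(-np.pi/2,0.2))]))
E
```

```text
side pot (array([ 0.545 , -0.2202]), array([0.0004, 0.0004]), np.float64(111.7), np.float64(85.6))
top pot (array([ 0.5431, -0.2189]), array([0.0004, 0.0004]), np.float64(137.4), np.float64(111.0))
w1 pot (array([ 0.5458, -0.2207]), array([0.0006, 0.0003]), np.float64(149.6), np.float64(117.4))
w now pot (array([ 0.5538, -0.219 ]), array([0.0002, 0.0006]), np.float64(36.8), np.float64(23.1))
w now foot (array([ 0.5416, -0.2187]), array([0.0007, 0.0002]), np.float64(49.7), np.float64(31.2))
side foot (array([ 0.5426, -0.2191]), array([0.0003, 0.0005]), np.float64(107.3), np.float64(64.2))
```

arm_command:
  series:
    - [-0.003,-0.0015,0,0]
    - [-0.003,-0.0015,0.015,0]
    - [-0.003,-0.0015,0.03,0]
    - [-0.003,-0.0015,0.04,0]
    - [-0.003,-0.0015,0.048,0]

```text
time: 9.55
ee_pos: [0.5482, -0.2222, 0.1218]
tcp_rot: [180.0, -0.0, 178.1]
wrist_force: [-0.0, -0.5, -3.6]
opening: 0.032
grasp_force: 70.6
```

arm_command:
  series:
    - [0,0,0.002,0]
    - [0,0,0.004,0]
    - [0,0,0.006,0]
    - [0,0,0.007,0]
    - [0,0,0.007,0]

```text
time: 10.05
ee_pos: [0.5484, -0.2222, 0.1158]
tcp_rot: [-180.0, 0.0, 178.1]
wrist_force: [-0.1, 0.2, -3.7]
opening: 0.0325
grasp_force: 70.6
```

Run:
```python
from h import *
s=bot.get_obs(); print(s["time"],s["ee_pos"],s["tcp_rot"],s["wrist_force"],s["torque"])
a=cam("side")[0]["color"][110:230,290:430]; b=cam("wrist")[0]["color"][80:300,200:500]
cv2.imwrite("pics/m4.png",np.hstack([cv2.resize(a,(350,300),interpolation=2),cv2.resize(b,(409,300))]))
```

```text
10.05 [ 0.54837472 -0.22221267  0.11575815] [-1.79995689e+02  1.47092363e-02  1.78063942e+02] [-0.12011911  0.23951115 -3.69701154] [-0.03392444  0.00915142  0.05287685]
```

View pics/m4.png

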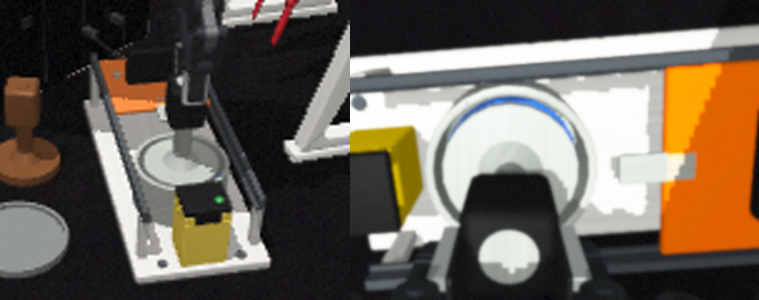

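The foot is centred inside the pot mouth, with an even ring around it and no side force. I press down in steps.

arm_command:
  series:
    - [0,0,0.003,0]
    - [0,0,0.006,0]
    - [0,0,0.009,0]
    - [0,0,0.012,0]
    - [0,0,0.014,0]

```text
time: 10.65
ee_pos: [0.5489, -0.2223, 0.1027]
tcp_rot: [-180.0, 0.1, 178.1]
wrist_force: [-0.4, 1.1, 6.3]
opening: 0.032
grasp_force: 71.8
```

arm_command:
  series:
    - [0,0,0.002,0]
    - [0,0,0.004,0]
    - [0,0,0.006,0]
    - [0,0,0.008,0]
    - [0,0,0.009,0]

```text
time: 11.15
ee_pos: [0.549, -0.2224, 0.094]
tcp_rot: [-180.0, 0.1, 178.1]
wrist_force: [-1.1, -0.3, 7.8]
opening: 0.0319
grasp_force: 72.0
```

arm_command:
  series:
    - [0,0,0.0005,0]
    - [0,0,0.001,0]
    - [0,0,0.0015,0]
    - [0,0,0.002,0]
    - [0,0,0.002,0]

```text
time: 11.65
ee_pos: [0.549, -0.2224, 0.0921]
tcp_rot: [-180.0, 0.2, 178.1]
wrist_force: [-0.9, 0.4, 7.6]
opening: 0.0321
grasp_force: 72.0
```

arm_command:
  series:
    - [0,0,0.0005,0]
    - [0,0,0.001,0]
    - [0,0,0.0015,0]
    - [0,0,0.002,0]
    - [0,0,0.002,0]

```text
time: 12.15
ee_pos: [0.5495, -0.2224, 0.0914]
tcp_rot: [-179.9, 0.3, 178.1]
wrist_force: [-1.7, 1.6, 14.0]
opening: 0.0317
grasp_force: 72.8
```

Run:
```python
from h import *
s=bot.get_obs(); print(s["ee_pos"],s["tcp_rot"],s["wrist_force"],s["torque"])
```

```text
[ 0.54950398 -0.22244894  0.09137569] [-179.93408803    0.25180744  178.07239453] [-1.74860757  1.62312328 14.02022613] [ 0.46040508  0.46412514 -0.00556221]
```

arm_command:
  series:
    - [0,0,0.0005,0]
    - [0,0,0.001,0]
    - [0,0,0.0015,0]
    - [0,0,0.002,0]
    - [0,0,0.002,0]

```text
time: 12.65
ee_pos: [0.5502, -0.2226, 0.0912]
tcp_rot: [-179.9, 0.4, 178.1]
wrist_force: [-2.1, 2.4, 25.3]
opening: 0.0322
grasp_force: 74.0
```

Run:
```python
from h import *
s=bot.get_obs(); print(s["ee_pos"],s["tcp_rot"],s["wrist_force"],s["torque"])
```

```text
[ 0.55022003 -0.22256356  0.09118672] [-179.89908461    0.40255082  178.07506975] [-2.06543354  2.40707298 25.32329351] [ 0.79360394  0.77027176 -0.03183647]
```

arm_command:
  series:
    - [0,0,-0.004,0]
    - [0,0,-0.012,0]
    - [0,0,-0.03,0]
    - [0,0,-0.055,0]
    - [0,0,-0.084,0]

```text
time: 13.15
ee_pos: [0.5476, -0.222, 0.1701]
tcp_rot: [179.9, -0.2, 178.1]
wrist_force: [0.6, -0.6, -3.2]
opening: 0.0315
grasp_force: 70.7
```

arm_command:
  series:
    - [0.03,-0.006,0,0]
    - [0.07,-0.014,0,0]
    - [0.11,-0.023,0,0]
    - [0.145,-0.03,0,0]
    - [0.168,-0.0345,0,0]

```text
time: 13.65
ee_pos: [0.377, -0.251, 0.1704]
tcp_rot: [180.0, -0.1, 178.0]
wrist_force: [-0.9, -0.3, -2.3]
opening: 0.0323
grasp_force: 70.7
```

arm_command:
  series:
    - [0,0,0,0]
    - [0,0,0,0]
    - [0,0,0,0]
    - [0,0,0.02,0]
    - [0,0,0.04,0]

```text
time: 14.15
ee_pos: [0.3803, -0.251, 0.1301]
tcp_rot: [-180.0, 0.0, 178.1]
wrist_force: [0.3, 0.4, -3.4]
opening: 0.0318
grasp_force: 70.8
```

Run:
```python
from fit import *
s=bot.get_obs(); print(s["time"],s["ee_pos"],s["tcp_rot"],s["wrist_force"])
v=cam("side"); a=v[0]["color"]; w=cam("wrist");b=w[0]["color"]; t=cam("top")
fz=s["ee_pos"][2]-.0677
print("dish side0",fit(cv2.imread("pics/side0.png"),v,.376,-.249,[(.051,.01,None)]))
print("dish top0",fit(cv2.imread("pics/top0.png"),t,.376,-.249,[(.051,.01,None)]))
print("foot side",fit(a,v,.376,-.249,[(.037,fz+.012,None)]))
P=[ (.037,fz+.012,None)]
print("foot wrist",fit(b,w,.376,-.249,[(.037,fz+.012,(np.pi,-.3))]),"dish wrist",fit(b,w,.376,-.249,[(.051,.01,(np.pi,-.3))]))
p=cv2.resize(a[120:240,260:420],(440,330),interpolation=2); q=cv2.resize(t[0]["color"][105:195,200:360],(355,330),interpolation=2)
cv2.imwrite("pics/m5.png",np.hstack([p,q]))
```

```text
14.15 [ 0.38031186 -0.25096713  0.13010854] [-1.79988230e+02  2.82610094e-02  1.78122112e+02] [ 0.28288607  0.36252398 -3.36368149]
dish side0 (array([ 0.3797, -0.2524]), array([0.0005, 0.0003]), np.float64(76.8), np.float64(33.6))
dish top0 (array([ 0.379 , -0.2515]), array([0.0004, 0.0006]), np.float64(80.0), np.float64(46.4))
foot side (array([ 0.3771, -0.2496]), array([0.0005, 0.0004]), np.float64(70.2), np.float64(37.9))
foot wrist (array([ 0.3769, -0.2479]), array([0.0005, 0.0003]), np.float64(80.0), np.float64(33.6)) dish wrist (array([ 0.3818, -0.2523]), array([0.0003, 0.0008]), np.float64(80.0), np.float64(29.2))
```

View pics/m5.png

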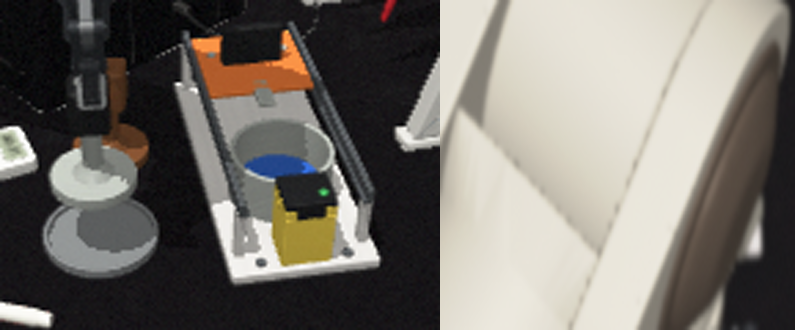

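The side view shows the plate deep in the pot and level, and the tamper over the dish. I centre it by 3 mm and set it down.

arm_command:
  series:
    - [-0.003,-0.003,0.015,0]
    - [-0.003,-0.003,0.03,0]
    - [-0.003,-0.003,0.042,0]
    - [-0.003,-0.003,0.05,0]
    - [-0.003,-0.003,0.054,0]

```text
time: 14.8
ee_pos: [0.3819, -0.2539, 0.0758]
tcp_rot: [180.0, -0.0, 178.1]
wrist_force: [0.9, -0.1, -3.3]
opening: 0.0318
grasp_force: 70.7
```

arm_command:
  series:
    - [0,0,0.001,0]
    - [0,0,0.002,0]
    - [0,0,0.003,0]
    - [0,0,0.004,0]
    - [0,0,0.0045,0]

```text
time: 15.3
ee_pos: [0.3822, -0.2541, 0.0722]
tcp_rot: [-180.0, 0.0, 178.1]
wrist_force: [0.1, 0.2, -3.1]
opening: 0.032
grasp_force: 70.7
```

arm_command:
  series:
    - [0,0,0.0005,0]
    - [0,0,0.001,0]
    - [0,0,0.0015,0]
    - [0,0,0.002,0]
    - [0,0,0.002,0]

```text
time: 15.8
ee_pos: [0.3826, -0.2541, 0.0718]
tcp_rot: [-180.0, 0.1, 178.1]
wrist_force: [-4.1, 3.4, 12.0]
opening: 0.0318
grasp_force: 72.3
```

arm_command:
  series:
    - [0,0,-0.0015,0]
    - [0,0,-0.0015,0]
    - [0,0,-0.0015,0]
    - [0,0,-0.0015,0]
    - [0,0,-0.0015,0]

```text
time: 16.3
ee_pos: [0.3823, -0.2542, 0.0718]
tcp_rot: [-180.0, 0.0, 178.1]
wrist_force: [0.6, 1.6, 3.7]
opening: 0.0317
grasp_force: 71.5
```

arm_command:
  series:
    - [0,0,0,0]
    - [0,0,0,0]
    - [0,0,0,0]
    - [0,0,0,0]
    - [0,0,0,0]
  hand: 0.085
  grip_force: 20

```text
time: 16.8
ee_pos: [0.3821, -0.2541, 0.0715]
tcp_rot: [180.0, -0.0, 178.1]
wrist_force: [-0.1, -0.4, -0.3]
opening: 0.085
grasp_force: 0.0
```

arm_command:
  series:
    - [0,0,-0.02,0]
    - [0,0,-0.06,0]
    - [0,0,-0.1,0]
    - [0,0,-0.13,0]
    - [0,0,-0.13,0]

```text
time: 17.3
ee_pos: [0.3834, -0.255, 0.2058]
tcp_rot: [-179.8, 0.3, 178.1]
wrist_force: [0.5, 0.3, -0.9]
opening: 0.0847
grasp_force: 0.0
```

arm_command:
  series:
    - [-0.02,0.035,0,0]
    - [-0.04,0.07,0,0]
    - [-0.06,0.105,0,0]
    - [-0.08,0.14,0,0]
    - [-0.08,0.14,0,0]
  hand: 0.0

```text
time: 17.8
ee_pos: [0.4683, -0.1136, 0.2005]
tcp_rot: [179.9, -0.0, 178.3]
wrist_force: [-0.0, -1.3, -0.0]
opening: 0.012
grasp_force: 0.0
```

Run:
```python
from fit import *
s=bot.get_obs(); print(s["time"],s["ee_pos"],s["tcp_rot"],s["opening"])
w=cam("wrist");b=w[0]["color"]
for t,z in dict(guard_tab=.0905,tamper_foot=.004,tamper_knob=.086,pot_mouth=.06,plate_top=.024,switch_slot=.068).items():
    for r in bot.mark_of("wrist",t)[:2]: print(t,np.round(r["location"],1),round(r["confidence"],2),atz(r["location"],w,z).round(4))
cv2.imwrite("pics/w6.png",b)
```

```text
17.8 [ 0.46826405 -0.1135926   0.20045293] [ 1.79939439e+02 -4.75866052e-02  1.78300378e+02] 0.011966209373176603
guard_tab [339.  260.7] 0.91 [ 0.5392 -0.0929  0.0905]
tamper_foot [186.9  95.9] 0.91 [ 0.3816 -0.2503  0.004 ]
tamper_foot [296.  108.4] 0.65 [ 0.3981 -0.1329  0.004 ]
tamper_knob [291.1 109.3] 0.93 [ 0.3977 -0.1321  0.086 ]
tamper_knob [143.3  90.9] 0.85 [ 0.3792 -0.2547  0.086 ]
pot_mouth [217.5 255. ] 0.55 [ 0.5446 -0.2203  0.06  ]
plate_top [226.  243.4] 0.9 [ 0.5476 -0.2213  0.024 ]
switch_slot [158.8 264.6] 0.6 [ 0.5499 -0.2802  0.068 ]
```

View pics/w6.png

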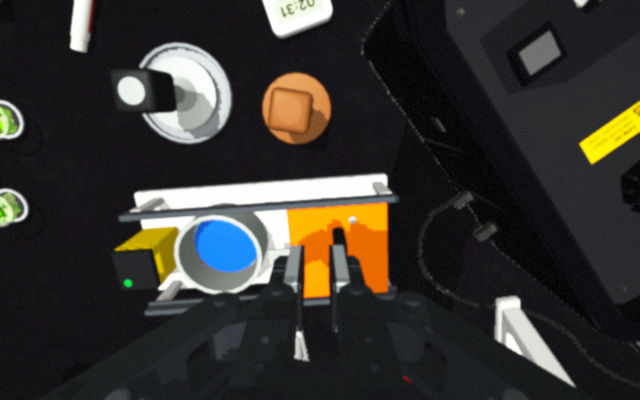

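The wrist view shows the tamper standing upright and free in its dish at (185,92), the plate down in the pot at (225,245), and the tab at (339,240). I close the fingers and go behind the tab on its +y side.

arm_command:
  series:
    - [-0.025,0.022,0,-0.03]
    - [-0.05,0.044,0,-0.06]
    - [-0.069,0.061,0,-0.087]
    - [-0.069,0.061,0.03,-0.087]
    - [-0.069,0.061,0.06,-0.087]
  hand: 0.0

```text
time: 18.65
ee_pos: [0.5387, -0.0586, 0.1412]
tcp_rot: [-180.0, 0.1, -177.0]
wrist_force: [-0.2, -0.2, -1.2]
opening: 0.0
grasp_force: 0.0
```

Run:
```python
from fit import *
s=bot.get_obs(); print(s["time"],s["ee_pos"],s["tcp_rot"],s["opening"])
w=cam("wrist");b=w[0]["color"];v=cam("side");a=v[0]["color"]
for n,vv in (("wrist",w),("side",v)):
    for r in bot.mark_of(n,"guard_tab")[:2]: print(np.round(r["location"],1),round(r["confidence"],2),atz(r["location"],vv,.0905).round(4))
cv2.imwrite("pics/m7.png",np.hstack([cv2.resize(a[90:240,280:440],(320,300),interpolation=2),b[100:400,120:560]]))
```

```text
18.65 [ 0.53867499 -0.05859174  0.14122276] [-1.79982097e+02  9.04222279e-02 -1.76964589e+02] 3.5725096644145223e-06
[268.6 212.4] 0.58 [ 0.5412 -0.0923  0.0905]
[350.3 136.1] 0.74 [ 0.5377 -0.0962  0.0905]
```

View pics/m7.png

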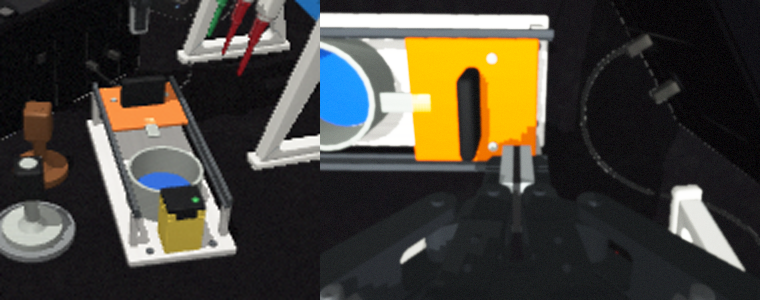

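The fingers stand behind the tab and are aligned with the rails. I lower and push along tool -y.

arm_command:
  series:
    - [0,0,0.025,0]
    - [0,0,0.045,0]
    - [0,0,0.055,0]
    - [0,0,0.055,0]
    - [0,-0.005,0.055,0]

```text
time: 19.35
ee_pos: [0.5387, -0.0633, 0.0882]
tcp_rot: [-180.0, 0.1, -176.9]
wrist_force: [-0.7, 0.6, 0.3]
opening: 0.0003
grasp_force: 0.0
```

arm_command:
  series:
    - [0,-0.01,0,0]
    - [0,-0.02,0,0]
    - [0,-0.03,0,0]
    - [0,-0.04,0,0]
    - [0,-0.05,0,0]

```text
time: 19.85
ee_pos: [0.5408, -0.1143, 0.0866]
tcp_rot: [-180.0, -0.0, -177.0]
wrist_force: [0.0, 0.1, -0.0]
opening: 0.0002
grasp_force: 0.0
```

arm_command:
  series:
    - [0,-0.012,0,0]
    - [0,-0.024,0,0]
    - [0,-0.036,0,0]
    - [0,-0.048,0,0]
    - [0,-0.06,0,0]

```text
time: 20.35
ee_pos: [0.5439, -0.1741, 0.0865]
tcp_rot: [180.0, -0.0, -177.0]
wrist_force: [0.5, -0.6, -0.0]
opening: 0.0002
grasp_force: 0.0
```

Run:
```python
from fit import *
s=bot.get_obs(); print(s["time"],s["ee_pos"],s["tcp_rot"],s["wrist_force"])
w=cam("wrist");v=cam("side")
for n,vv in (("wrist",w),("side",v)):
    for r in bot.mark_of(n,"guard_tab")[:2]: print(np.round(r["location"],1),round(r["confidence"],2),atz(r["location"],vv,.0905).round(4))
```

```text
20.35 [ 0.54394015 -0.17414852  0.08653054] [ 1.79997894e+02 -6.68212265e-03 -1.76960085e+02] [ 0.54928004 -0.64415584 -0.01940856]
[460.4 242.6] 0.88 [ 0.5392 -0.0931  0.0905]
[350.7 135.8] 0.96 [ 0.539  -0.0949  0.0905]
```

Run:
```python
from fit import *
w=cam("wrist");b=w[0]["color"];v=cam("side");a=v[0]["color"]
cv2.imwrite("pics/m8.png",np.hstack([cv2.resize(a[90:240,280:440],(320,300),interpolation=2),b[100:400,120:560]]))
```

```text
(no output)
```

View pics/m8.png

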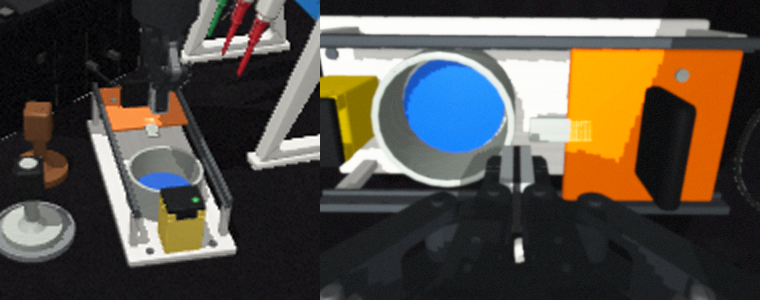

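Run:
```python
from fit import *
v=cam("side"); w=cam("wrist")
for P in ([.5387,-.0586,.141],[.5439,-.1741,.0865],[.5439,-.1741,.11],[.5439,-.1741,.13],[.539,-.093,.111],[.539,-.093,.07]): 
    q=proj(np.array([P]),v)[0]; print(P,q.round(1),((q-[280,90])*2).round(0),"wrist",proj(np.array([P]),w)[0].round(1))
a=v[0]["color"]
cv2.imwrite("pics/m9.png",cv2.resize(a[95:195,310:410],(700,600)[::-1] if 0 else (600,600),interpolation=2))
```

```text
[0.5387, -0.0586, 0.141] [349.  111.9] [138.  44.] wrist [594. 297.]
[0.5439, -0.1741, 0.0865] [358.2 154. ] [156. 128.] wrist [312.5 240.1]
[0.5439, -0.1741, 0.11] [358.7 146.1] [157. 112.] wrist [312.  259.3]
[0.5439, -0.1741, 0.13] [359.2 139.1] [158.  98.] wrist [311.4 280.6]
[0.539, -0.093, 0.111] [350.9 128.6] [142.  77.] wrist [475.4 259.3]
[0.539, -0.093, 0.07] [350.2 142. ] [140. 104.] wrist [443.9 228.4]
```

View pics/m9.png

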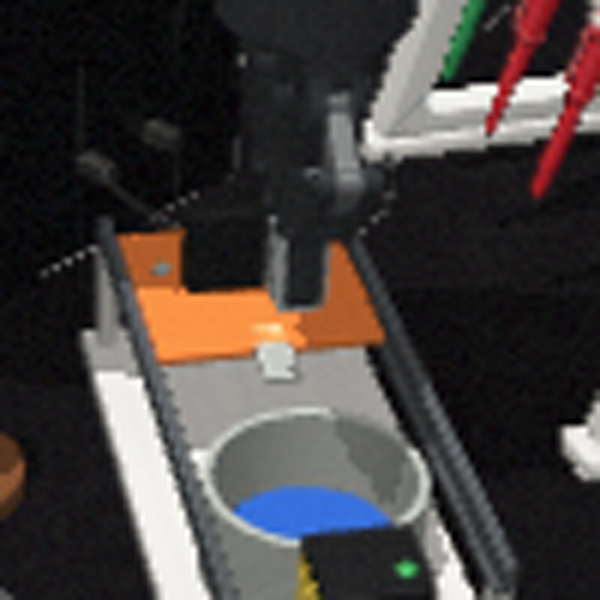

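The side view shows the fingertips at pixel (360,146). That is about z 0.11, some 24 mm above the reported TCP, so they skimmed over the tab. I lift, go back behind it and go lower, watching the force.

arm_command:
  series:
    - [0,0,-0.025,0]
    - [0,0,-0.05,0]
    - [0,0.035,-0.05,0]
    - [0,0.075,-0.05,0]
    - [0,0.115,-0.05,0]

```text
time: 21.25
ee_pos: [0.5377, -0.0569, 0.1369]
tcp_rot: [-180.0, 0.0, -177.0]
wrist_force: [-0.2, -0.1, -0.3]
opening: -0.0003
grasp_force: 0.0
```

arm_command:
  series:
    - [0,0,0,0]
    - [0,0,0.025,0]
    - [0,0,0.045,0]
    - [0,0,0.06,0]
    - [0,0,0.068,0]

```text
time: 21.75
ee_pos: [0.5373, -0.0583, 0.0672]
tcp_rot: [180.0, -0.1, -176.9]
wrist_force: [-0.4, 1.4, 0.1]
opening: 0.0004
grasp_force: 0.0
```

arm_command:
  series:
    - [0,0,0,0]
    - [0,-0.008,0,0]
    - [0,-0.016,0,0]
    - [0,-0.023,0,0]
    - [0,-0.03,0,0]

```text
time: 22.25
ee_pos: [0.5399, -0.0889, 0.0693]
tcp_rot: [180.0, 0.1, -177.0]
wrist_force: [0.1, 2.3, 1.9]
opening: -0.0
grasp_force: 1.3
```

Run:
```python
from fit import *
s=bot.get_obs(); print(s["time"],s["ee_pos"],s["tcp_rot"],s["wrist_force"])
w=cam("wrist");v=cam("side")
for n,vv in (("wrist",w),("side",v)):
    for r in bot.mark_of(n,"guard_tab")[:2]: print(np.round(r["location"],1),round(r["confidence"],2),atz(r["location"],vv,.0905).round(4))
```

```text
22.25 [ 0.53991098 -0.08890578  0.06932142] [ 1.79989918e+02  7.34706396e-02 -1.76963560e+02] [0.0963383  2.26885693 1.87161922]
[277.5 258. ] 0.76 [ 0.5412 -0.1078  0.0905]
[349.8 138.1] 0.78 [ 0.5347 -0.1057  0.0905]
```

It now pushes at about 2.3 N and the tab is moving. I continue.

arm_command:
  series:
    - [0,-0.01,0,0]
    - [0,-0.02,0,0]
    - [0,-0.03,0,0]
    - [0,-0.04,0,0]
    - [0,-0.05,0,0]

```text
time: 22.95
ee_pos: [0.5419, -0.1391, 0.0685]
tcp_rot: [180.0, -0.0, -177.0]
wrist_force: [-1.9, 2.9, 0.3]
opening: 0.0001
grasp_force: 1.4
```

arm_command:
  series:
    - [0,-0.01,0,0]
    - [0,-0.02,0,0]
    - [0,-0.03,0,0]
    - [0,-0.04,0,0]
    - [0,-0.05,0,0]

```text
time: 23.45
ee_pos: [0.5447, -0.1889, 0.0685]
tcp_rot: [180.0, -0.0, -177.0]
wrist_force: [-2.7, 3.2, -0.3]
opening: 0.0001
grasp_force: 1.4
```

arm_command:
  series:
    - [0,-0.002,0,0]
    - [0,-0.004,0,0]
    - [0,-0.006,0,0]
    - [0,-0.008,0,0]
    - [0,-0.01,0,0]

```text
time: 23.95
ee_pos: [0.5453, -0.198, 0.0686]
tcp_rot: [180.0, 0.0, -176.9]
wrist_force: [-1.1, 1.5, -1.3]
opening: 0.0
grasp_force: 1.1
```

arm_command:
  series:
    - [0,-0.001,0,0]
    - [0,-0.002,0,0]
    - [0,-0.003,0,0]
    - [0,-0.004,0,0]
    - [0,-0.004,0,0]

```text
time: 24.45
ee_pos: [0.5455, -0.2015, 0.0686]
tcp_rot: [179.9, 0.0, -176.9]
wrist_force: [-0.7, 5.1, -0.6]
opening: 0.0002
grasp_force: 2.6
```

arm_command:
  series:
    - [0,-0.001,0,0]
    - [0,-0.002,0,0]
    - [0,-0.003,0,0]
    - [0,-0.003,0,0]
    - [0,-0.003,0,0]

```text
time: 24.95
ee_pos: [0.5455, -0.2017, 0.0685]
tcp_rot: [179.7, -0.0, -176.8]
wrist_force: [-3.2, 19.4, 2.1]
opening: -0.0001
grasp_force: 9.6
```

It hit the hard stop at the expected place with 19 N. I back off, lift and check.

arm_command:
  series:
    - [0,0.005,0,0]
    - [0,0.015,0,0]
    - [0,0.02,-0.03,0]
    - [0,0.02,-0.08,0]
    - [0,0.02,-0.1,0]

```text
time: 25.45
ee_pos: [0.5457, -0.1852, 0.1734]
tcp_rot: [-179.8, 0.3, -176.9]
wrist_force: [0.4, -0.6, 0.5]
opening: 0.0003
grasp_force: 0.0
```

arm_command:
  series:
    - [0.04,0.02,-0.02,0]
    - [0.08,0.04,-0.03,0]
    - [0.1,0.05,-0.03,0]
    - [0.1,0.05,-0.03,0]
    - [0.1,0.05,-0.03,0]

```text
time: 25.95
ee_pos: [0.4424, -0.1406, 0.1992]
tcp_rot: [-179.9, 0.1, -177.0]
wrist_force: [0.2, 0.4, 1.2]
opening: -0.0001
grasp_force: 0.0
```

Run:
```python
from fit import *
s=bot.get_obs(); print(s["time"],s["ee_pos"],s["wrist_force"])
w=cam("wrist");b=w[0]["color"];v=cam("side");a=v[0]["color"]
for n,vv in (("wrist",w),("side",v)):
    for t,z in dict(guard_tab=.0905,switch_slot=.068,tamper_foot=.004,tamper_knob=.086,beaker_10=0).items():
        for r in bot.mark_of(n,t)[:3]: print(n,t,np.round(r["location"],1),round(r["confidence"],2),atz(r["location"],vv,z).round(4))
cv2.imwrite("pics/m10.png",np.hstack([cv2.resize(a[130:290,270:400],(325,400),interpolation=2),b[:,60:530]]))
```

```text
25.95 [ 0.44240388 -0.14056745  0.19919348] [0.22107604 0.39310888 1.17484289]
wrist guard_tab [228.7 286.5] 0.92 [ 0.5454 -0.2213  0.0905]
wrist switch_slot [181.  277.1] 0.76 [ 0.5512 -0.2778  0.068 ]
wrist tamper_foot [219.9 106. ] 0.9 [ 0.3765 -0.2488  0.004 ]
wrist tamper_foot [323.1 134. ] 0.64 [ 0.4004 -0.1348  0.004 ]
wrist tamper_knob [326.2 139.4] 0.72 [ 0.3974 -0.1338  0.086 ]
wrist tamper_knob [184.6 111.3] 0.6 [ 0.3804 -0.255   0.086 ]
wrist beaker_10 [ 29.2 200.8] 0.97 [ 0.4986 -0.4834  0.    ]
wrist beaker_10 [ 29.9 115.6] 0.72 [ 0.3981 -0.4614  0.    ]
side guard_tab [359.4 165.8] 0.85 [ 0.5363 -0.2281  0.0905]
side switch_slot [369.  184.5] 0.85 [ 0.5515 -0.2728  0.068 ]
side tamper_foot [241.8 275.7] 0.64 [ 0.2568 -0.4499  0.004 ]
side tamper_foot [297.6 204.4] 0.6 [ 0.3838 -0.2501  0.004 ]
side tamper_foot [297.6 174.9] 0.57 [ 0.3921 -0.133   0.004 ]
side tamper_knob [296.6 149.2] 0.9 [ 0.3935 -0.1327  0.086 ]
side tamper_knob [240.8 248.5] 0.75 [ 0.2666 -0.4504  0.086 ]
side tamper_knob [293.  178.3] 0.57 [ 0.3771 -0.2503  0.086 ]
side beaker_10 [363.1 278. ] 0.8 [ 0.4995 -0.4825  0.    ]
side beaker_10 [313.8 278.4] 0.75 [ 0.4007 -0.4713  0.    ]
```

View pics/m10.png

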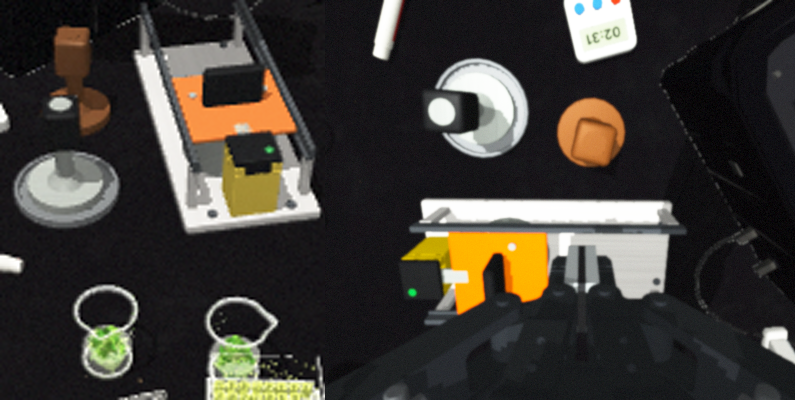

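The final picture shows the guard over the pot with its tab at (-0.2213) in y, on the pot's axis, and the tongue in the yellow switch. The tamper stands in its dish, the beakers have not moved, and the robot touches nothing. I hand in the job.

```bash
python3 -c "
from workcell import bot
print(bot.job_done())"
```

```text
the job is handed in; nothing more can be done
None
```

I handed the job in at about 26 s: the plate was pressed to its stop and looked level, the tamper stands released in its dish, the guard is against its hard stop with its tongue in the switch, and the beakers were not moved; my first guard push skimmed over the tab and I repeated it lower.

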